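Seat the specimen plate on its locating pins

ROBOT

A 6-joint arm with a two-finger parallel gripper is mounted at the origin on the work surface. World frame = base frame: x ahead of the robot, y to its left, z up, the work surface at z = 0. Lengths are in mm, angles in rad, forces in N, time in s.
With the tool pointing down it reaches from about 275 to 875 mm from the base axis. Payload 12.5 kg.
Tool frame: the origin (TCP) lies at the very end of the fingers, on their centre line; the grasp point (between the pads) lies 19 mm behind it; z points along the fingers, y is the direction in which the jaws open and shut (so a half turn about z gives the same grasp; the last joint's range is limited). The gripper opens to 85 mm and grips with 20 to 120 N. Pads are 22 mm wide; open, the fingers measure 114 mm over their backs; the gripper's body (76 mm by 85 mm) begins 54 mm behind the grasp point. The pads swing forward as they close: fully open they stand 13 mm farther back than shut.
Start: joints at [-1.203, 0.351, 1.652, -0, 1.139, -0.085], TCP at [240.633, -494.551, 231.29] pointing down, gripper open.
Joint ranges: [-2.75, 2.75], [-0.79, 2.1], [0.01, 2.65], [-1.57, 4.71], [0.07, 3.14], [-2.87, 2.87]. Speed limits (rad/s): [2.22, 2.22, 2.79, 3.14, 3.14, 3.14].

INTERFACE

Orientations are given as a unit quaternion [w, x, y, z].
In Python, from cell import env, read_camera, boxes_of, silhouettes gives the robot as it stands.
- The arm moves only by the tool carry_out, never from a script. Its argument "increments" is a list of rows, each an object of numbers: "dx", "dy", "dz": the shift along the world's x, y, z as a fraction of full scale; "turn": the turn about the world's z as a fraction of full scale. A call has 1 to 20 rows; each row is the pose to reach, as a shift and turn from the pose commanded when the call began; what a row does not reach only later rows make up. Full scale, the value 1, is 0.8 m for a shift and 90 degrees for a turn. A row lasts 1/10 s, in which the tool goes at most 50 mm and 8.59 degrees, less where a joint would pass 70% of its speed; a pose out of reach is approached as far as the arm can. A call with a number of a shift or a turn outside -1 to 1 is refused whole. A call with a gripper value outside its range is refused whole. "gripper" is the opening, from 0 (shut) to 1 (fully open), set as the call begins (left out, the last holds). The fingers move at their own pace and stop on an object; "grip_force" is the grip in N (left out, the last holds). Time passes only in rows, so rows that repeat a pose let the fingers close. It gives the time, the measured TCP pose, the force and the opening at its end, in the units of the state.
- env.observe(): the state, without advancing time (a new reading comes with each control period).
- read_camera(name): name is "scene" or "top" or "wrist"; returns a dict with "image" (480x640x3 uint8, red, green, blue), "K" (3x3 intrinsics, pixels), "k1" (the pictures are not rectified: a ray, as slopes to the right and down, at radius r is drawn at 1 + k1 r^2 times it, then the intrinsics apply), "T" (4x4, takes a point from camera to world coordinates); the wrist camera has in their place "mount" (4x4, takes a point from camera to tool coordinates, whose origin is the TCP and whose axes are the flange's). Camera axes: x right, y down, z forward; pixel columns grow to the right and rows downward; lengths in mm; the calibration is good to about 2 mm. A picture is of the moment at which its call begins: read the wrist's pose just before it. There is no depth.
- env.hand_in(): hands the job in, once; it reports no verdict.
Trained networks look in a picture, given as the dict that the camera call returned (one of the last four; its "shot" number tells which), for a name from the list of things; names that differ only in an ending like _2 or _b are one class to them, and where a whole thing is asked for, a point or a joint stands for the part that bears it (a point fixed in the world has none). Each returns a list of dicts, best first, with "p" (0 to 1); they miss things now and then, are a little off and sometimes report something else, mostly with a low value. They report only what shows in the picture. A call takes as long as a camera call. They do not tell look-alikes from the thing itself.
- boxes_of(picture, name): "location" ([column, row] as shares, 0 to 1, of the picture: columns of its width, rows of its height, amid what is visible of it).
- silhouettes(picture, name): "mask" (480x640 bool, what is visible of it) and "location" ([column, row] as shares, 0 to 1, of the picture: columns of its width, rows of its height, amid what is visible of it).
The state is a dict: "time_s": time; "joint_pos": joint angles; "qvel": joint speeds; "joint_efforts": joint torques, N m; "ee_pos": TCP position; "eef_rot": TCP orientation; "force": force on the tool from outside, world axes, zero at the start; "torque": the same for the moment, N m; "width": finger opening in mm.
Only numpy, scipy, OpenCV 4.12 (cv2) and the standard library are available. Lean on these libraries where they do the work, as an engineer would, in place of code of your own. Each camera call takes 0.05 s, during which the arm holds its last target. There are 200 camera calls.

TASK

The flat specimen plate lies askew on the measuring base, propped up on the two locating pins. Nudge it sideways with the fingertips until both of its holes drop over the pins and it lies flat on the base where its white outline is marked; push it only, do not grip or lift it, and leave everything else where it stands.

Things in the scene. Friction and masses are not known exactly. Their poses are not given: they have to be found in the camera images.
- plate: Loose aluminium plate 140 (x) x 120 (y) x 8 mm, about 0.4 kg. Origin: centre of underside, z up. Two 14 mm through-holes at x=+30, y=+-32 mm; dark reticle on top at x=-25. At the start its -x edge lies on the base and its part ahead (+x) of the holes on the pin tips, sloping up 5 degrees to +x: 18 to 30 mm short along base +x, up to 14 mm off in y, 0.14 rad in yaw. Drops as holes meet pins.
- base: Fixed dark steel base block, 280 (x) by 240 (y) by 25 mm high, bolted to the table. Origin: centre of its underside, z up. Two upright brass pins stand on its top at x = +20 mm, y = +32 and -32 mm: 10 mm wide, 12 mm tall, the upper 5 mm tapering to 5 mm wide. Thin white lines on its top outline the seated plate (1 mm outside its edges), with short ticks outside in line with the pins.
- seat (a point): Point on the base's top face (25 mm above the table, base x = -10 mm, y = 0), axes as the base's: the plate's origin and axes lie here when it is seated, to within the holes' 2 mm of play.
- ring_gauge: Bystander: loose steel ring, 44 mm wide, 18 mm high, standing on the base near its corner at base x = +112, y = +90 mm. Origin: centre of underside.
- gauge_block: Bystander: loose steel block 30 x 35 x 30 mm high, standing on the base near its corner at base x = +112, y = -90 mm. Origin: centre of underside.
- weight: Bystander: loose brass weight with a knob, 40 mm wide, 54 mm high, on the table at the left. Origin: centre of underside.
- oil: Bystander: white plastic bottle, 48 mm wide, 110 mm high, on the table at the right. Origin: centre of underside.
- driver: Bystander: screwdriver lying on the table at the right. Origin: its underside.
- cup: Bystander: steel cup, 70 mm wide, 70 mm high, on the table at the left. Origin: centre of underside.
There are look-alikes about, which are no part of the job. Several things have the shape of the plate; the one meant has the colours described above.

How it is judged (in metres and radians):
At the end, for the whole second after the job is handed in: The plate lies at rest flat on the base (underside within 1.5 mm of the base's top, tilt under 0.02 rad) with both holes over the pins (its origin within 5 mm of the seat, its x axis within 0.1 rad of the base's) (horizontal distance between plate and seat below 0.005 m and z of plate in the frame of base below 0.0265 m and angle between the x axis of plate and the x axis of base, either way round below 0.1 rad and angle between plate's own z axis and vertical below 0.02 rad and linear speed of plate below 0.01 m/s); the robot touches nothing.
It fails at once if the plate is lifted: its middle more than 16 mm above the base's top (z of plate in the frame of base above 0.041 m).
It fails at once if the plate is tipped up by more than 0.25 rad (angle between plate's own z axis and vertical above 0.25 rad).
It fails at once if a bystander is moved by more than 15 mm (distance of any of ring_gauge, gauge_block, weight, oil, driver, cup from where it was at the start of the episode above 0.015 m).
It also fails if it takes over 58 s, if anything falls off the work surface, if the arm or the gripper's body presses on something with over 40 N, if the wrist force passes 120 N, or if a joint passes its speed limit or range.

## Working session

There is one attempt and no reset: what is moved stays moved. The work goes in short steps, Python scripts to look and compute and a tool call to move; the robot and the scene stay as the last step left them, time stands still between calls to the robot, and variables do not carry over. Pictures are saved under pics/ and viewed, about 8 in all and at most 12, crops included, and the job is handed in when it is done.

Besides the shell and the picture viewer there is one more tool, called after ">>>" as name([rows], argument=value, ...), one row to a line, values as JSON. carry_out: Moves the arm, as the interface text tells. Its arguments: {"type":"object","properties":{"increments":{"type":"array","items":{"type":"object","properties":{"dx":{"type":"number"},"dy":{"type":"number"},"dz":{"type":"number"},"turn":{"type":"number"}}}},"gripper":{"type":"number"},"grip_force":{"type":"number"}},"required":["increments"]}

```bash
mkdir -p pics; ls
python3 - <<'E'
from cell import env, read_camera
import cv2,numpy as np
o=env.observe();print(o)
for n in("scene","top"):
    p=read_camera(n);cv2.imwrite(f"pics/{n}0.png",p["image"][:,:,::-1]);print(n,p["K"],p["k1"],p["T"])
    np.savez(f"{n}0.npz",image=p["image"],K=p["K"],k1=p["k1"],T=p["T"])
E
```

```text
pics
{'time_s': 0.0, 'joint_pos': array([-1.20259963e+00,  3.51288921e-01,  1.65247348e+00, -2.65815707e-05,
        1.13909514e+00, -8.46150222e-02]), 'qvel': array([-0.00134035, -0.00068053, -0.00064931,  0.00078143,  0.00109395,
        0.00011826]), 'joint_efforts': array([ 2.43620714e-03, -5.06099117e+01, -2.91399121e+01,  1.23164427e-04,
        4.54571869e-03,  4.34412911e-06]), 'ee_pos': array([ 240.50403273, -494.23383414,  230.7107964 ]), 'eef_rot': array([-6.24393671e-04,  9.74478043e-01,  2.24481946e-01, -1.01321663e-04]), 'force': array([-0.11086597,  0.40870406,  0.0919265 ]), 'torque': array([-0.00990567, -0.01664385,  0.03458856]), 'width': 85.51129675228643}
scene [[555.44276593   0.         323.43300139]
 [  0.         555.44276593 235.94169454]
 [  0.           0.           1.        ]] -0.000775039940782729 [[-4.72412148e-01  4.60662569e-01 -7.51409848e-01  1.37281881e+03]
 [ 8.81364817e-01  2.42287317e-01 -4.05577262e-01  4.42799921e+02]
 [-4.77718739e-03 -8.53865829e-01 -5.20471253e-01  6.41031228e+02]
 [ 0.00000000e+00  0.00000000e+00  0.00000000e+00  1.00000000e+00]]
top [[513.69455464   0.         323.03656278]
 [  0.         513.69455464 239.70470446]
 [  0.           0.           1.        ]] 0.028503591228010786 [[-1.51434882e-03 -9.96710860e-01  8.10257249e-02  4.35902260e+02]
 [-9.99995120e-01  1.73075711e-03  2.60069236e-03 -1.86639180e+01]
 [-2.73237417e-03 -8.10213912e-02 -9.96708618e-01  1.20956212e+03]
 [ 0.00000000e+00  0.00000000e+00  0.00000000e+00  1.00000000e+00]]
```

View pics/top0.png

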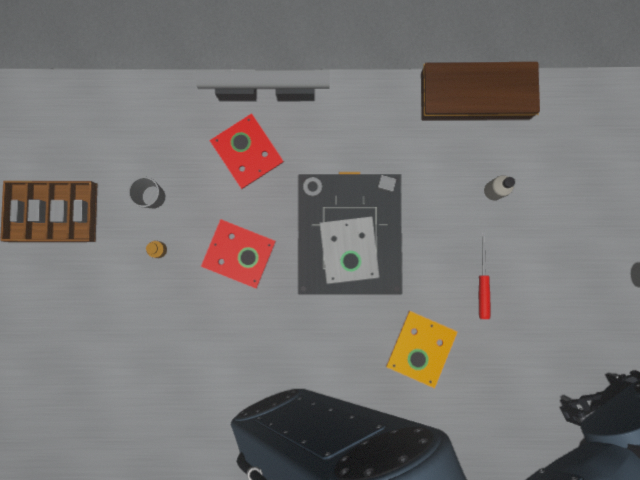

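View pics/scene0.png

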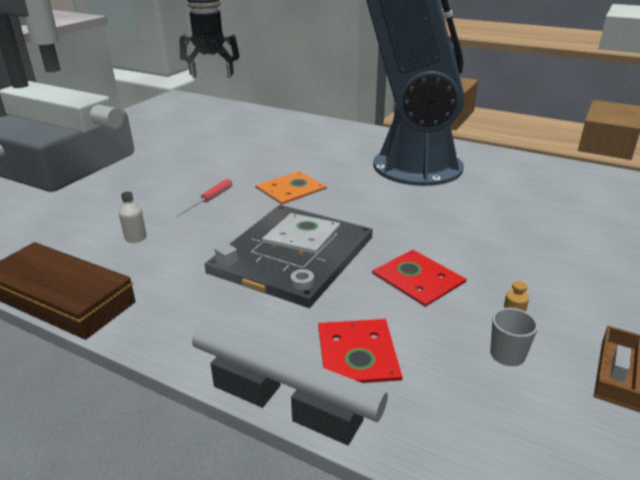

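The top view shows the grey plate at (350,250) on the base, whose corners are at (298,175) and (402,294). World +x is up in the image. The ring is at (312,186), the block at (388,183), and the outline lies ahead of the plate. Next I'll measure the base and plate.

```bash
cat > h.py <<'E'
import numpy as np,cv2
from scipy.optimize import least_squares
def dist(k1): return np.array([k1,0,0,0,0],float)
def proj(P,K,k1,T):
    Ti=np.linalg.inv(T); r=cv2.Rodrigues(Ti[:3,:3])[0]
    return cv2.projectPoints(np.asarray(P,float).reshape(-1,1,3),r,Ti[:3,3],K,dist(k1))[0].reshape(-1,2)
def ray(uv,K,k1,T,z):
    n=cv2.undistortPoints(np.asarray(uv,float).reshape(-1,1,2),K,dist(k1)).reshape(-1,2)
    d=np.c_[n,np.ones(len(n))]@T[:3,:3].T; o=T[:3,3]
    return o+d*((np.asarray(z)-o[2])/d[:,2])[:,None]
E
python3 - <<'E'
from h import *
from cell import read_camera, silhouettes
p=read_camera("top")
K,k1,T=p["K"],p["k1"],p["T"]
for n in("base","plate"):
    for s in silhouettes(p,n):
        m=s["mask"].astype(np.uint8); c=max(cv2.findContours(m,0,2)[0],key=cv2.contourArea)
        b=cv2.boxPoints(cv2.minAreaRect(c)); w=ray(b,K,k1,T,25)
        print(n,s["p"],m.sum(),b.round(1).tolist(),w[:,:2].round(1).tolist(),w.mean(0).round(1))
im=p["image"][160:310,280:420,::-1]
cv2.imwrite("pics/c.png",cv2.resize(im,None,fx=4,fy=4,interpolation=cv2.INTER_CUBIC))
E
```

```text
base 0.66 9087 [[297.0, 171.0], [403.0, 171.0], [403.0, 294.0], [297.0, 294.0]] [[693.5, 45.1], [692.8, -202.5], [407.1, -198.6], [407.4, 44.3]] [550.2 -77.9  25. ]
plate 0.73 2863 [[208.60000610351562, 139.3000030517578], [251.10000610351562, 112.19999694824219], [282.79998779296875, 161.8000030517578], [240.1999969482422, 188.89999389648438]] [[768.9, 252.7], [834.0, 153.5], [715.4, 78.4], [651.3, 177.3]] [742.4 165.5  25. ]
plate 0.71 3047 [[200.0, 265.79998779296875], [219.8000030517578, 217.5], [276.1000061035156, 240.60000610351562], [256.29998779296875, 288.8999938964844]] [[472.5, 267.6], [584.3, 223.8], [530.3, 93.0], [419.3, 137.7]] [501.6 180.5  25. ]
plate 0.62 3236 [[384.3999938964844, 366.29998779296875], [409.6000061035156, 309.70001220703125], [459.0, 331.70001220703125], [433.8999938964844, 388.29998779296875]] [[244.6, -154.0], [371.4, -213.0], [322.0, -324.3], [196.2, -264.6]] [ 283.6 -239.    25. ]
plate 0.57 3199 [[319.6000061035156, 222.1999969482422], [372.0, 215.8000030517578], [379.5, 277.0], [327.0, 283.3999938964844]] [[573.0, -7.6], [587.7, -129.4], [446.1, -145.2], [431.6, -24.6]] [509.6 -76.7  25. ]
```

View pics/c.png

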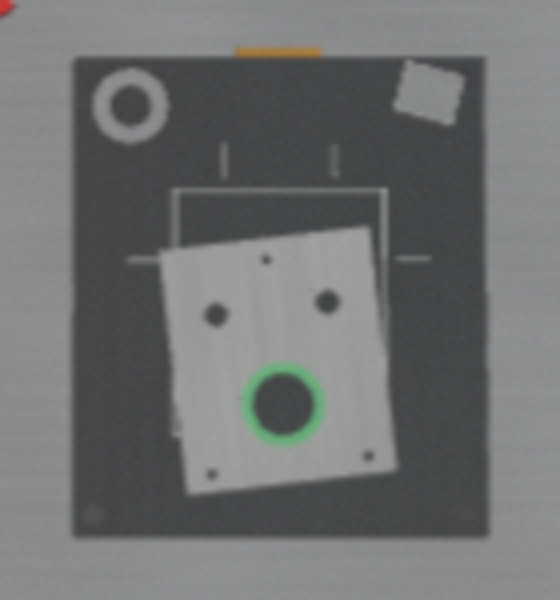

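The crop shows the plate corners at (160,252), (370,227), (397,470) and (187,495), and the holes at (216,314) and (327,301). The front corners of the outline are at (175,190) and (386,190).

Run:
```python
from h import *
d=np.load("top0.npz");K,k1,T=d["K"],d["k1"],d["T"]
cv=lambda a:(np.array(a,float)+.5)/4-.5+[280,160]
B=cv([(73,58),(485,58),(488,537),(73,537),(175,190),(386,190)])
Bm=np.array([(140,120,25),(140,-120,25),(-140,-120,25),(-140,120,25),(61,61,25),(61,-61,25)],float)
def rz(a): return cv2.Rodrigues(np.array([0,0,a]))[0]
def ry(a): return cv2.Rodrigues(np.array([0,a,0.]))[0]
fb=lambda q:(Bm@rz(q[2]).T+[q[0],q[1],0])
s=least_squares(lambda q:(proj(fb(q),K,k1,T)-B).ravel(),[550,-78,0]);b=s.x
print("base",b,np.abs(s.fun).max())
P=cv([(160,252),(370,227),(397,470),(187,495),(216,314),(327,301),(283,404)])
Pm=np.array([(70,60,8),(70,-60,8),(-70,-60,8),(-70,60,8),(30,32,8),(30,-32,8),(-25,0,8)],float)
def fp(q): # tilt about -x edge
    return ((Pm+[70,0,0])@ry(-.087).T-[70,0,0])@rz(q[2]).T+[q[0],q[1],25]
s=least_squares(lambda q:(proj(fp(q),K,k1,T)-P).ravel(),[510,-78,0.1]);p=s.x
print("plate",p,np.abs(s.fun).max()); W=fp(p);print(W.round(1))
seat=rz(b[2])@[-10,0,25]+[b[0],b[1],0]
print("seat",seat,"err in base",rz(b[2]).T@(np.r_[p[:2],25]-seat),p[2]-b[2])
```

```text
base [ 5.46810938e+02 -7.71314750e+01 -2.64724395e-03] 0.5963290694816124
plate [ 5.08862579e+02 -7.50841433e+01  1.13335912e-01] 0.3402097117448193
[[ 570.4   -7.7   45.1]
 [ 584.  -126.9   45.1]
 [ 445.4 -142.7   33. ]
 [ 431.8  -23.5   33. ]
 [ 534.   -40.    41.7]
 [ 541.2 -103.6   41.7]
 [ 483.2  -78.    36.9]]
seat [536.81097258 -77.10500264  25.        ] err in base [-27.95364572   1.94686609   0.        ] 0.11598315642647687
```

>>> carry_out([
  {"dx":0.2142,"dy":0.5219,"dz":-0.08,"turn":-0.2884},
  {"dx":0.2142,"dy":0.5219,"dz":-0.08,"turn":-0.2884},
  {"dx":0.2142,"dy":0.5219,"dz":-0.08,"turn":-0.2884},
  {"dx":0.2142,"dy":0.5219,"dz":-0.08,"turn":-0.2884},
  {"dx":0.2142,"dy":0.5219,"dz":-0.08,"turn":-0.2884},
  {"dx":0.2142,"dy":0.5219,"dz":-0.08,"turn":-0.2884},
  {"dx":0.2142,"dy":0.5219,"dz":-0.08,"turn":-0.2884},
  {"dx":0.2142,"dy":0.5219,"dz":-0.08,"turn":-0.2884},
  {"dx":0.2142,"dy":0.5219,"dz":-0.08,"turn":-0.2884},
  {"dx":0.2142,"dy":0.5219,"dz":-0.164,"turn":-0.2884},
  {"dx":0.2142,"dy":0.5219,"dz":-0.164,"turn":-0.2884},
  {"dx":0.2142,"dy":0.5219,"dz":-0.164,"turn":-0.2884},
  {"dx":0.2142,"dy":0.5219,"dz":-0.164,"turn":-0.2884},
  {"dx":0.2142,"dy":0.5219,"dz":-0.164,"turn":-0.2884},
], gripper=1)

```text
time_s: 1.65
ee_pos: [412.7, -77.7, 101.3]
eef_rot: [0.0, 1.0, -0.0, 0.001]
force: [-0.3, -0.7, 0.0]
width: 85.6
```

Run:
```python
from cell import env, read_camera
import cv2
o=env.observe();print(o["time_s"],o["ee_pos"],o["eef_rot"])
p=read_camera("wrist");print(p["mount"],p["K"],p["k1"]);cv2.imwrite("pics/w1.png",p["image"][:,:,::-1])
```

```text
1.65 [412.67960383 -77.66430317 101.31471939] [ 3.22392362e-04  9.99999346e-01 -4.58499009e-04  9.97301437e-04]
[[ 1.38946661e-03 -9.51284746e-01 -3.08310560e-01  7.85749489e+01]
 [ 9.99998574e-01  1.61757706e-03 -4.84290088e-04 -7.63998784e-01]
 [ 9.59413861e-04 -3.08309447e-01  9.51285638e-01 -1.43366171e+02]
 [ 0.00000000e+00  0.00000000e+00  0.00000000e+00  1.00000000e+00]] [[424.05430449   0.         314.27600793]
 [  0.         424.05430449 237.54703845]
 [  0.           0.           1.        ]] -0.011385209377732314
```

View pics/w1.png

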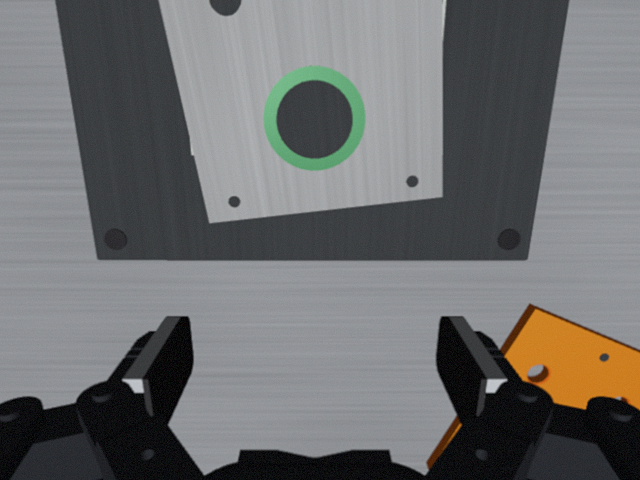

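>>> carry_out([
  {"dz":-0.05},
  {"dz":-0.085},
  {"dz":-0.1},
  {"dz":-0.1},
  {"dz":-0.1},
])

```text
invalid input
```

The wrist view shows the plate's rear edge running from (209,222) to (442,197), with the open fingers behind it. I'm descending now.

>>> carry_out([
  {"dx":0,"dy":0,"dz":-0.05,"turn":0},
  {"dx":0,"dy":0,"dz":-0.085,"turn":0},
  {"dx":0,"dy":0,"dz":-0.1,"turn":0},
  {"dx":0,"dy":0,"dz":-0.1,"turn":0},
])

```text
time_s: 2.1
ee_pos: [411.6, -77.3, 19.7]
eef_rot: [-0.0, 1.0, -0.0, -0.001]
force: [-0.1, 0.2, -0.8]
width: 85.6
```

>>> carry_out([
  {"dx":0,"dy":0,"dz":-0.003,"turn":0},
  {"dx":0,"dy":0,"dz":-0.006,"turn":0},
  {"dx":0,"dy":0,"dz":-0.006,"turn":0},
])

```text
time_s: 2.4
ee_pos: [412.4, -77.2, 15.9]
eef_rot: [0.0, 1.0, -0.0, 0.001]
force: [-0.3, 0.3, -0.4]
width: 85.4
```

Run:
```python
from cell import env, read_camera
import cv2
p=read_camera("wrist");cv2.imwrite("pics/w2.png",p["image"][:,:,::-1]);print(env.observe()["force"],env.observe()["ee_pos"])
```

```text
[-0.19700578 -0.32179517  0.18751235] [412.35410361 -77.16792122  15.84279468]
```

View pics/w2.png

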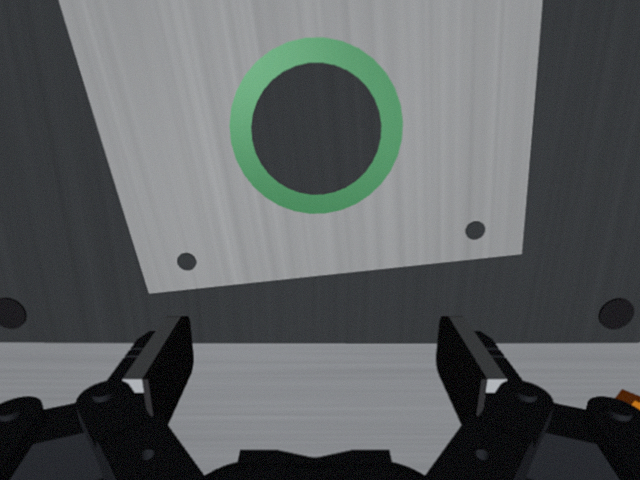

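>>> carry_out([
  {"dx":0.008,"dy":0,"dz":-0.001,"turn":0},
  {"dx":0.012,"dy":0,"dz":-0.001,"turn":0},
  {"dx":0.015,"dy":0,"dz":-0.001,"turn":0},
  {"dx":0.018,"dy":0,"dz":-0.001,"turn":0},
  {"dx":0.021,"dy":0,"dz":-0.001,"turn":0},
  {"dx":0.024,"dy":0,"dz":-0.001,"turn":0},
  {"dx":0.027,"dy":0,"dz":-0.001,"turn":0},
  {"dx":0.03,"dy":0,"dz":-0.001,"turn":0},
  {"dx":0.0325,"dy":0,"dz":-0.001,"turn":0},
  {"dx":0.0325,"dy":0,"dz":-0.001,"turn":0},
  {"dx":0.0325,"dy":0,"dz":-0.001,"turn":0},
])

```text
time_s: 3.55
ee_pos: [438.4, -77.1, 14.6]
eef_rot: [0.0, 1.0, -0.0, 0.0]
force: [0.6, 0.3, 0.1]
width: 85.4
```

Run:
```python
from cell import env, read_camera
import cv2,numpy as np
a=read_camera("wrist")["image"];b=read_camera("top")["image"][160:310,280:420]
b=cv2.resize(b,(448,480),interpolation=cv2.INTER_CUBIC)
cv2.imwrite("pics/w3.png",cv2.resize(np.hstack([a,b]),(800,353))[:,:,::-1])
o=env.observe();print(o["force"],o["ee_pos"])
```

```text
[-0.51667382 -0.23937414 -0.08845245] [438.27512958 -77.14521852  14.55376053]
```

View pics/w3.png

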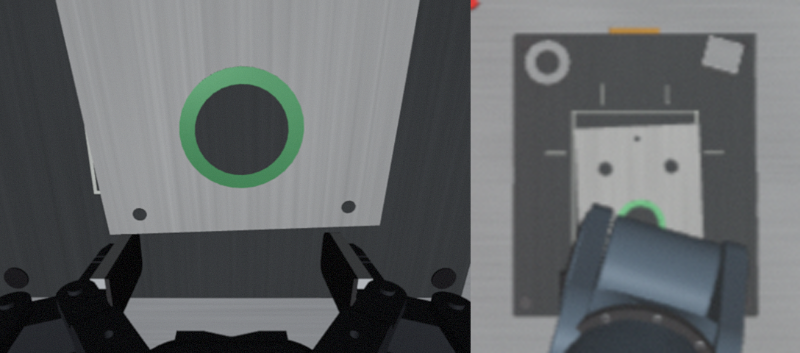

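The plate is now nearly square: its rear edge runs from (110,235) to (382,225). It sits slightly to -y and about 15 mm short. I'll push a bit more, then measure.

>>> carry_out([
  {"dx":0.004,"dy":0,"dz":0,"turn":0},
  {"dx":0.007,"dy":0,"dz":0,"turn":0},
  {"dx":0.01,"dy":0,"dz":0,"turn":0},
  {"dx":0.0105,"dy":0,"dz":0,"turn":0},
  {"dx":0.0105,"dy":0,"dz":0,"turn":0},
])

```text
time_s: 4.15
ee_pos: [446.5, -77.1, 14.5]
eef_rot: [0.0, 1.0, -0.0, 0.0]
force: [-1.0, 0.9, -0.2]
width: 85.6
```

Run:
```python
from cell import env, read_camera
import cv2,numpy as np
b=read_camera("top")["image"][175:275,295:405]
b=cv2.resize(b,None,fx=6,fy=6,interpolation=cv2.INTER_CUBIC)
cv2.imwrite("pics/w4.png",b[:,:,::-1])
o=env.observe();print(o["force"],o["ee_pos"])
```

```text
[-1.19650974  0.48362856 -0.54100949] [446.55880515 -77.06919768  14.48941482]
```

View pics/w4.png

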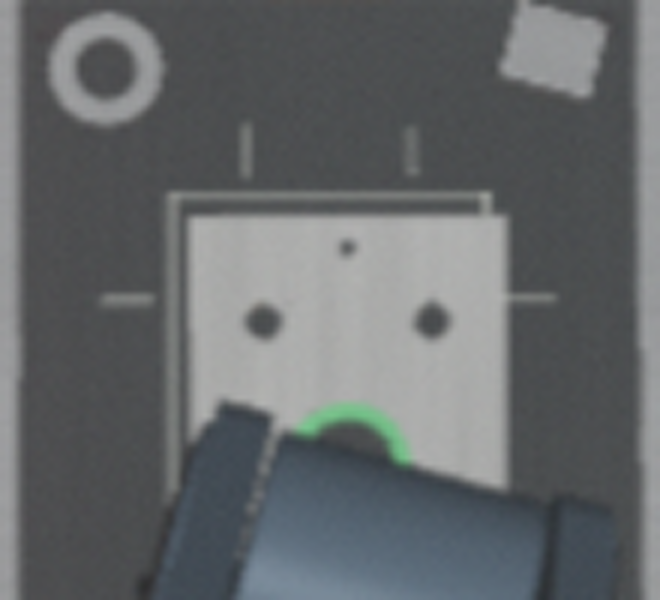

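Run:
```python
from h import *
d=np.load("top0.npz");K,k1,T=d["K"],d["k1"],d["T"]
cv=lambda a:(np.array(a,float)+.5)/6-.5+[295,175]
print("holes",ray(cv([(264,321),(432,321)]),K,k1,T,42).round(1))
print("front corners",ray(cv([(189,215),(508,215)]),K,k1,T,45).round(1))
print("outline, ticks",ray(cv([(173,195),(487,195),(247,150),(411,150),(128,299),(530,299)]),K,k1,T,25).round(1))
```

```text
holes [[ 557.4  -51.2   42. ]
 [ 557.3 -115.1   42. ]]
front corners [[ 597.7  -22.7   45. ]
 [ 597.4 -144.1   45. ]]
outline, ticks [[ 608.3  -16.6   25. ]
 [ 608.  -138.2   25. ]
 [ 625.8  -45.3   25. ]
 [ 625.7 -108.9   25. ]
 [ 567.8    0.9   25. ]
 [ 567.5 -154.4   25. ]]
```

>>> carry_out([
  {"dx":-0.01,"dy":0,"dz":0,"turn":0},
  {"dx":-0.01,"dy":0,"dz":0.06,"turn":0},
  {"dx":0,"dy":-0.05,"dz":0.1,"turn":0.1},
  {"dx":0.05,"dy":-0.1188,"dz":0.1,"turn":0.2},
  {"dx":0.1,"dy":-0.1188,"dz":0.1,"turn":0.3},
  {"dx":0.1,"dy":-0.1188,"dz":0.1,"turn":0.4},
  {"dx":0.1,"dy":-0.1188,"dz":0.1,"turn":0.5},
  {"dx":0.1,"dy":-0.1188,"dz":0.1,"turn":0.6},
  {"dx":0.1,"dy":-0.1188,"dz":0.1,"turn":0.7},
  {"dx":0.1,"dy":-0.1188,"dz":0.1,"turn":0.8},
  {"dx":0.1,"dy":-0.1188,"dz":0.1,"turn":0.9},
  {"dx":0.1,"dy":-0.1188,"dz":0.1,"turn":1},
  {"dx":0.1,"dy":-0.1188,"dz":0.1,"turn":1},
  {"dx":0.1,"dy":-0.1188,"dz":0.06,"turn":1},
  {"dx":0.1,"dy":-0.1188,"dz":0.03,"turn":1},
  {"dx":0.1,"dy":-0.1188,"dz":0.01,"turn":1},
  {"dx":0.1,"dy":-0.1188,"dz":0.001,"turn":1},
  {"dx":0.1,"dy":-0.1188,"dz":0.001,"turn":1},
])

```text
time_s: 6.0
ee_pos: [525.8, -172.0, 14.7]
eef_rot: [-0.001, 0.707, 0.707, -0.0]
force: [0.9, 0.9, 0.1]
width: 85.4
```

>>> carry_out([
  {"dx":0,"dy":0.008,"dz":0,"turn":0},
  {"dx":0,"dy":0.014,"dz":0,"turn":0},
  {"dx":0,"dy":0.018,"dz":0,"turn":0},
  {"dx":0,"dy":0.022,"dz":0,"turn":0},
  {"dx":0,"dy":0.026,"dz":0,"turn":0},
  {"dx":0,"dy":0.03,"dz":0,"turn":0},
  {"dx":0,"dy":0.03,"dz":0,"turn":0},
  {"dx":0,"dy":0.03,"dz":0,"turn":0},
])

```text
time_s: 6.8
ee_pos: [526.3, -147.9, 15.2]
eef_rot: [-0.0, 0.707, 0.707, -0.0]
force: [-0.4, 0.9, -0.1]
width: 85.6
```

Run:
```python
from cell import env, read_camera
import cv2,numpy as np
b=read_camera("top")["image"][175:275,295:405]
b=cv2.resize(b,None,fx=6,fy=6,interpolation=cv2.INTER_CUBIC)
cv2.imwrite("pics/w5.png",b[:,:,::-1])
o=env.observe();print(o["force"],o["ee_pos"])
```

```text
[-0.29590583  0.46979355 -0.09881568] [ 526.2702768  -147.96587659   15.17317453]
```

View pics/w5.png

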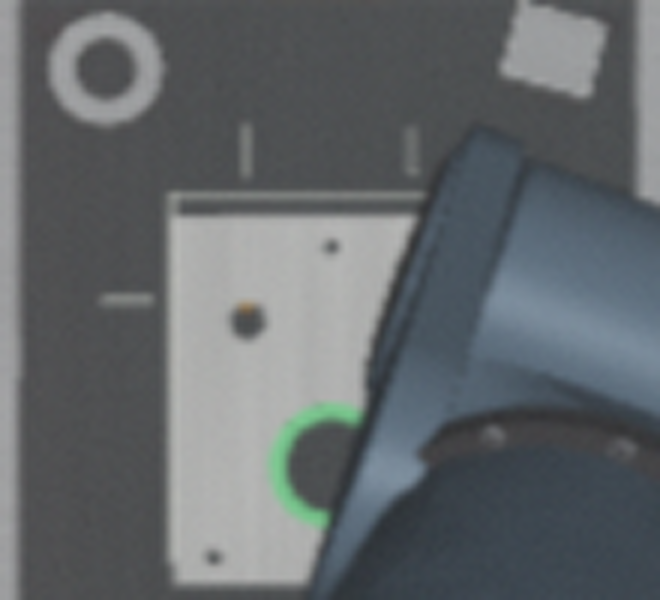

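The plate is now in line in y, with the hole at (247,321) under the tick at x=247. The brass pin shows at the hole's front rim. The final push goes along +x.

>>> carry_out([
  {"dx":0,"dy":-0.012,"dz":0,"turn":0},
  {"dx":0,"dy":-0.012,"dz":0.05,"turn":0},
  {"dx":0,"dy":-0.012,"dz":0.1,"turn":-0.1},
  {"dx":-0.05,"dy":0.04,"dz":0.1,"turn":-0.2},
  {"dx":-0.11,"dy":0.08,"dz":0.1,"turn":-0.3},
  {"dx":-0.113,"dy":0.0885,"dz":0.1,"turn":-0.4},
  {"dx":-0.113,"dy":0.0885,"dz":0.1,"turn":-0.5},
  {"dx":-0.113,"dy":0.0885,"dz":0.1,"turn":-0.6},
  {"dx":-0.113,"dy":0.0885,"dz":0.1,"turn":-0.7},
  {"dx":-0.113,"dy":0.0885,"dz":0.1,"turn":-0.8},
  {"dx":-0.113,"dy":0.0885,"dz":0.1,"turn":-0.9},
  {"dx":-0.113,"dy":0.0885,"dz":0.1,"turn":-1},
  {"dx":-0.113,"dy":0.0885,"dz":0.1,"turn":-1},
  {"dx":-0.113,"dy":0.0885,"dz":0.1,"turn":-1},
  {"dx":-0.113,"dy":0.0885,"dz":0.05,"turn":-1},
  {"dx":-0.113,"dy":0.0885,"dz":0.02,"turn":-1},
  {"dx":-0.113,"dy":0.0885,"dz":0,"turn":-1},
  {"dx":-0.113,"dy":0.0885,"dz":-0.001,"turn":-1},
  {"dx":-0.113,"dy":0.0885,"dz":-0.001,"turn":-1},
])

```text
time_s: 8.75
ee_pos: [436.1, -77.5, 14.7]
eef_rot: [-0.0, 1.0, 0.0, -0.0]
force: [0.1, 0.8, 0.4]
width: 85.2
```

>>> carry_out([
  {"dx":0.005,"dy":0,"dz":0,"turn":0},
  {"dx":0.01,"dy":0,"dz":0,"turn":0},
  {"dx":0.013,"dy":0,"dz":0,"turn":0},
  {"dx":0.015,"dy":0,"dz":0,"turn":0},
  {"dx":0.017,"dy":0,"dz":0,"turn":0},
  {"dx":0.019,"dy":0,"dz":0,"turn":0},
  {"dx":0.021,"dy":0,"dz":0,"turn":0},
  {"dx":0.023,"dy":0,"dz":0,"turn":0},
  {"dx":0.025,"dy":0,"dz":0,"turn":0},
  {"dx":0.025,"dy":0,"dz":0,"turn":0},
  {"dx":0.025,"dy":0,"dz":0,"turn":0},
])

```text
time_s: 9.85
ee_pos: [456.2, -77.3, 14.5]
eef_rot: [0.0, 1.0, -0.0, 0.0]
force: [0.6, 0.3, 0.7]
width: 85.4
```

Run:
```python
from cell import env, read_camera
import cv2,numpy as np
b=read_camera("top")["image"][175:275,295:405]
b=cv2.resize(b,(528,480),interpolation=cv2.INTER_CUBIC)
c=read_camera("scene")["image"][190:320,190:390]; c=cv2.resize(c,(738,480),interpolation=cv2.INTER_CUBIC)
cv2.imwrite("pics/w6.png",cv2.resize(np.hstack([b,c]),(800,303))[:,:,::-1])
o=env.observe();print(o["time_s"],o["force"],o["ee_pos"])
```

```text
9.95 [-0.17387378 -0.38508798 -0.19750368] [456.14317575 -77.28620272  14.50599565]
```

View pics/w6.png

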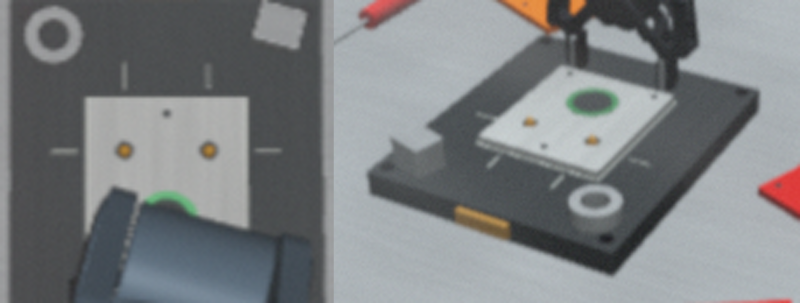

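Brass pins now show inside both holes, at (124,150) and (209,150), and the plate looks dropped. I'll back off and check that it lies flat.

>>> carry_out([
  {"dx":-0.015,"dy":0,"dz":0,"turn":0},
  {"dx":-0.03,"dy":0,"dz":0,"turn":0},
  {"dx":-0.05,"dy":0,"dz":0.05,"turn":0},
  {"dx":-0.1,"dy":0,"dz":0.1,"turn":0},
  {"dx":-0.1,"dy":0,"dz":0.15,"turn":0},
  {"dx":-0.1,"dy":0,"dz":0.15,"turn":0},
  {"dx":-0.1,"dy":0,"dz":0.15,"turn":0},
])

```text
time_s: 10.65
ee_pos: [375.5, -77.3, 135.0]
eef_rot: [0.0, 1.0, -0.0, 0.001]
force: [-0.9, 1.0, -0.1]
width: 85.4
```

Run:
```python
from cell import env, read_camera
import cv2,numpy as np
b=read_camera("top")["image"][175:275,295:405]
b=cv2.resize(b,(528,480),interpolation=cv2.INTER_CUBIC)
c=read_camera("scene")["image"][200:300,220:370]; c=cv2.resize(c,(720,480),interpolation=cv2.INTER_CUBIC)
cv2.imwrite("pics/w7.png",cv2.resize(np.hstack([b,c]),(800,308))[:,:,::-1])
o=env.observe();print(o["time_s"],o["force"],o["ee_pos"])
```

```text
10.75 [ 0.02365097 -0.10098165 -0.63173744] [375.16367045 -77.08086359 133.56245114]
```

View pics/w7.png

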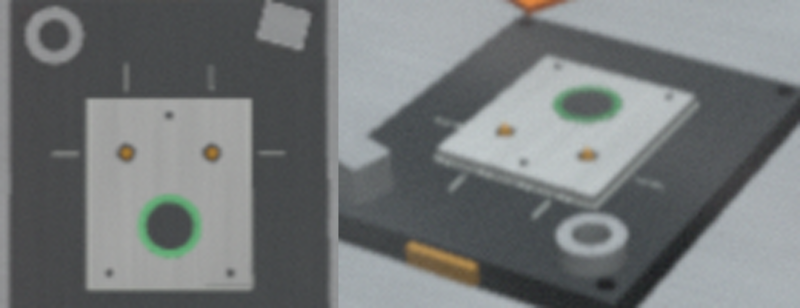

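Both pins are centred in their holes and the plate looks flat inside its outline. I'll do one numeric check of the front height.

Run:
```python
from h import *
from cell import read_camera
D={}
fs=10
def quad(cam,guess):
    p=read_camera(cam);K,k1,T=p["K"],p["k1"],p["T"]
    im=p["image"].astype(int); g=im.min(2)
    q=proj(guess,K,k1,T); 
    m=np.zeros(g.shape,np.uint8); c=q.mean(0); cv2.fillConvexPoly(m,((q-c)*1.15+c).round().astype(int),1)
    med=np.median(g[m>0]); b=((g>(0.8*med))&(m>0)).astype(np.uint8)
    ct=max(cv2.findContours(b,0,2)[0],key=cv2.contourArea); h=cv2.convexHull(ct)
    vis=cv2.cvtColor(p["image"],cv2.COLOR_RGB2BGR)
    x0,y0=(c-60).astype(int); S=5
    v=cv2.resize(vis[y0:y0+115,x0:x0+120],None,fx=S,fy=S,interpolation=cv2.INTER_CUBIC)
    for z,col in((33,(0,0,255)),(38,(255,255,0))):
        G=np.array(guess,float);G[:,2]=z
        cv2.polylines(v,[((proj(G,K,k1,T)-[x0,y0]+.5)*S-.5).round().astype(int)],True,col,1)
    return v
g=[(536.8+x,-77.1+y,33) for x,y in((70,60),(70,-60),(-70,-60),(-70,60))]
cv2.imwrite("pics/w8.png",quad("scene",g))
```

```text
(no output)
```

View pics/w8.png

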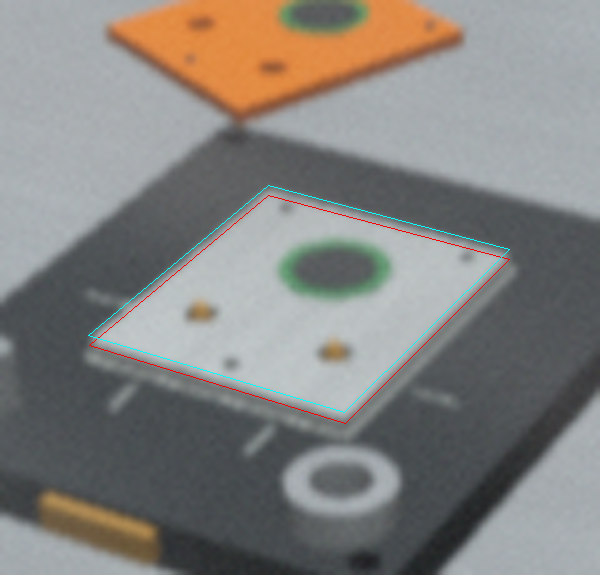

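The plate's top edges match the seated height (red, z=33) on all four sides. I'm handing in.

```bash
python3 -c "
from cell import env
print(env.hand_in())"
```

```text
the job is handed in; nothing more can be done
None
```

The plate is seated: both holes are over the pins and it lies flat on the base inside its white outline. I handed the job in at about 11 s of the 58 s allowed.

- **What I did:** I pushed only, with the gripper open so both fingertips touched the plate. A push on the rear edge squared the plate up. A push on the right side then moved it about 6 mm in +y. A last push in +x dropped the holes over the pins.
- **Last checks:** In the top view, both pins are centred in their holes and the edges are parallel to the outline. In the scene view, all four top edges match the predicted edges of a seated plate, 8 mm above the base, rather than those of one raised 5 mm.
- **Robot and bystanders:** The measured force stayed around 1 N whenever I read it. The arm is clear of everything, and the ring and gauge block look unmoved. I did not recheck the weight, bottle, screwdriver or cup at the end, but the arm never worked near them.
- **Failed or disagreed:** One move call was refused because its rows left out some fields, and nothing moved. No check failed. The flatness check was by eye against the overlay, and the camera calibration is good to only about 2 mm. It therefore cannot confirm the 1.5 mm height limit by itself.

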